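# Rack and chock the display-pole sections

## Task

Rack the aluminium pole sections from the foam carrier: first lay every long one in a V of the lower step and stand a wooden chock fully down on the land between that step's two V's, lengthwise with the bars; then lay every short one in a V of the upper step and chock it the same way with the other chock (chock each step even if it holds one bar only). All bars and chocks should end up centred along the rack; last, turn the lock collar from its parked side to the locked mark, so that its arm points over the upper chock, and leave the other things on the table undisturbed.

Things in the scene. Friction and masses are not known exactly. Their poses are not given: they have to be found in the camera images.
- rack: fixed grey-painted wooden cradle rack, base 210 x 274 x 10 mm. Origin: on the table, midway between its two 14 mm notched boards (x = -35, +35) and between its steps; x along the bars, y from the lower step (-y) to the upper, 45 mm higher. Each step has two shallow V's 66 mm apart and between them a flat land 34 mm wide; a settled bar stands 23 mm above the land.
- v_low_a (a point): seat of the lower layer: where the centre of a bar lies when it is settled in the outer V (bar axis along the point's x, 45 mm above the table). Open below, between the two boards.
- v_low_b (a point): seat of the lower layer: where the centre of a bar lies when it is settled in the inner V (bar axis along the point's x, 45 mm above the table). Open below, between the two boards.
- v_up_a (a point): seat of the upper layer: where the centre of a bar lies when it is settled in the inner V (bar axis along the point's x, 90 mm above the table). Open below, between the two boards.
- v_up_b (a point): seat of the upper layer: where the centre of a bar lies when it is settled in the outer V (bar axis along the point's x, 90 mm above the table). Open below, between the two boards.
- chock_low (a point): where the chock's own point (46 mm above its underside) is when it stands properly on the land between the lower step's V's, lengthwise with the bars; axes as the rack's. Between two seated bars it has about 2.5 mm play each side. The land is open for 28 mm either way of the middle and then runs on to 95 mm.
- chock_up (a point): the same for the upper step.
- keeper (a joint): turn of the steel lock collar and its keeper arm, on the post at the rack's -x end. 0: parked, arm along the rack's -y; grows anticlockwise from above; 1.57: locked mark (white), arm along +x over the upper chock's end; stop 1.62. Friction 0.06 N m: stays where left. Starts at 0 to 0.3. Arm 14 mm wide, reaches 85 mm, 113 to 123 mm above the table; clears seated upper bars (105).
- keeper_knob (a point): middle of the upright round black knob on the keeper arm, 18 mm diameter, 62 mm from the collar's axis; its free part reaches from 123 to 165 mm above the table, this point is 145 mm above it
- collar_axis (a point): point on the vertical axis of the lock collar, 145 mm above the table, 115 mm to -x and 70 mm to +y of the rack's origin
- carrier: cardboard base with two notched blue foam strips (20 mm thick, 35 mm before and behind its centre) with four V-notches 66 mm apart along its y, fixed to the table; bars in it lie along its x with their axis 45 mm above the table. Origin: centre of its underside.
- long1_centre (a point): aluminium pole section with black plugs in its ends: a round bar 180 mm long, 30 mm diameter, about 0.15 kg, lying at the start in one of the carrier's four V-notches. The point is its centre, half-way along and on the axis; x runs along the bar. It rolls freely on a flat surface. May be absent.
- long2_centre (a point): aluminium pole section with black plugs in its ends: a round bar 180 mm long, 30 mm diameter, about 0.15 kg, lying at the start in one of the carrier's four V-notches. The point is its centre, half-way along and on the axis; x runs along the bar. It rolls freely on a flat surface. May be absent.
- short1_centre (a point): aluminium pole section with black plugs in its ends: a round bar 120 mm long, 30 mm diameter, about 0.1 kg, lying at the start in one of the carrier's four V-notches. The point is its centre, half-way along and on the axis; x runs along the bar. It rolls freely on a flat surface. May be absent.
- short2_centre (a point): aluminium pole section with black plugs in its ends: a round bar 120 mm long, 30 mm diameter, about 0.1 kg, lying at the start in one of the carrier's four V-notches. The point is its centre, half-way along and on the axis; x runs along the bar. It rolls freely on a flat surface. May be absent.
- chock1_grip (a point): loose wooden chock (two alike): a bar 110 long (x) x 31 wide (y) x 22 high, with a square upright grip 24 x 24 mm in the middle of its top; 66 mm high over all. The point is inside the grip on its vertical axis, 46 mm above the chock's underside; x along the bar, z up. 0.2 kg. Starts upright on the table between rack and carrier.
- chock2_grip (a point): loose wooden chock (two alike): a bar 110 long (x) x 31 wide (y) x 22 high, with a square upright grip 24 x 24 mm in the middle of its top; 66 mm high over all. The point is inside the grip on its vertical axis, 46 mm above the chock's underside; x along the bar, z up. 0.2 kg. Starts upright on the table between rack and carrier.
- tape_roll: bystander: roll of clear tape, 44 mm across and 24 mm high, between the chocks; leave it alone. Origin under its centre.
- glue: bystander: white glue bottle, 110 mm high; leave it alone. Origin under its centre.
- tape_measure: bystander: yellow tape-measure case, 70 x 45 x 60 mm; leave it alone. Origin under its centre.
- mug: bystander: white mug, 90 mm high; leave it alone. Origin under its centre.
- eraser: bystander: dark eraser, 60 x 30 x 20 mm; leave it alone. Origin under its centre.
- stapler: bystander: black stapler, 140 x 36 x 45 mm; leave it alone. Origin under its centre.
There are look-alikes about, which are no part of the job. Leave any green or orange look-alike of the part that bears short1_centre alone.

How it is judged:
By the outcome, as a careful person would: the job done as asked, in the order asked, and still so for the second after the job is handed in, with the robot touching nothing.
Of long1, long2 only 1 to 2 are there at a start; the rules pass over those that are not, and their reading is None.
Of short1, short2 only 1 to 2 are there at a start; the rules pass over those that are not, and their reading is None.
At some moment in a run one of chock1, chock2 may be knocked a few centimetres aside while the robot is not near it.
It also fails if it takes over 210 s, if anything falls off the work surface, if the arm or the gripper's body presses on something with over 40 N, if the wrist force passes 120 N, or if a joint passes its speed limit or range.

## Robot

A 7-joint arm with a two-finger parallel gripper is mounted at the origin on the work surface. World frame = base frame: x ahead of the robot, y to its left, z up, the work surface at z = 0. Lengths are in m, angles in rad, forces in N, time in s.
With the tool pointing down it reaches from about 0.425 to 0.975 m from the base axis. Payload 16.7 kg.
Tool frame: the origin (TCP) lies at the very end of the fingers, on their centre line; the grasp point (between the pads) lies 19 mm behind it; z points along the fingers, y is the line along which they close (so a half turn about z gives the same grasp; the last joint's range is limited). The gripper opens to 85 mm and grips with 20 to 120 N. Pads are 22 mm wide; open, the fingers measure 114 mm over their backs; the gripper's body (76 mm by 85 mm) begins 54 mm behind the grasp point. The pads swing forward as they close: fully open they stand 13 mm farther back than shut.
Start: joints at [-1.325, 0.426, 0.074, 1.606, -0.034, 1.111, -0.067], TCP at [0.26, 0.623, 0.231] pointing down, gripper open.
Joint ranges: [-2.85, 2.85], [-0.5, 2.14], [-1.23, 1.37], [0.21, 2.46], [-1.02, 4.16], [0.16, 2.05], [-2.73, 2.73]. Speed limits (rad/s): [1.89, 1.89, 2.39, 2.39, 3.01, 3.01, 3.01].

## Interface

Orientations are given as [roll, pitch, yaw] about the fixed x, y, z axes, in that order (R = Rz(yaw) Ry(pitch) Rx(roll)).
In Python, from station import get_obs, read_camera, close_job gives the robot as it stands. The module is installed in compiled form; this text tells all that it offers.
- The arm moves only by the shell command python3 -m pendant 'ROWS' [FORCE]. ROWS is text: rows parted by semicolons, each of 7 numbers parted by spaces: the closure, from 0 (fully open) to 1 (shut), then the shift along the world's x, y, z in m, then the turn, a rotation vector about the world's x, y, z in degrees. In form: claw x y z rx ry rz; .... A call has 1 to 12 rows; each row shifts and turns the commanded pose from where the row before left it; what a row does not reach is not made up. A row lasts 1/8 s, in which the tool goes at most 62.5 mm and 10.7 degrees, less where a joint would pass 70% of its speed; a pose out of reach is approached as far as the arm can. A call with a gripper value outside its range is refused whole. The fingers move at their own pace and stop on an object; FORCE is the grip in N (left out, the last holds). Time passes only in rows, so rows that do not move let the fingers close. It gives the time, the measured TCP pose, the force, the opening and the grip force at its end, in the units of the state.
- get_obs(): the state, without advancing time (a new reading comes with each control period).
- read_camera(name): name is "scene" or "side" or "wrist"; returns a dict with "color" (400x640x3 uint8, red, green, blue), "fx", "fy", "cx", "cy" (pixels), "extrinsics" (4x4, takes a point from world to camera coordinates). Camera axes: x right, y up, looking along -z (the intrinsics and any distortion apply to the point x, -y, -z); pixel columns grow to the right and rows downward; lengths in m; the calibration is good to about 2 mm. A picture is of the moment at which its call begins. There is no depth.
- close_job(): hands the job in; it is judged then, once.
The state is a dict: "t": time; "q": joint angles; "joint_vel": joint speeds; "effort": joint torques, N m; "tool_pos": TCP position; "tcp_rot": TCP orientation; "wrist_force": force on the tool from outside, world axes, zero at the start; "moment": the same for the moment, N m; "grip_width": finger opening in m; "grip_force": force on a finger pad.
Only numpy, scipy, OpenCV 4.12 (cv2) and the standard library are available. Lean on these libraries where they do the work, as an engineer would, in place of code of your own. Each camera call takes 0.05 s, during which the arm holds its last target. There are 200 camera calls.

## Working session

There is one attempt and no reset: what is moved stays moved. The work goes in short steps, Python scripts to look and compute and a shell command to move; the robot and the scene stay as the last step left them, time stands still between calls to the robot, and variables do not carry over. Pictures are saved under pics/ and viewed, at most 14 in all, crops included, and the job is handed in when it is done.

```bash
mkdir -p pics; ls; python3 - <<'E'
from station import *
import cv2,numpy as np
o=get_obs();print({k:np.round(v,3).tolist() for k,v in o.items()})
for n in ["scene","side"]:
    c=read_camera(n);cv2.imwrite(f"pics/{n}0.png",c["color"][:,:,::-1]);print(n,{k:np.round(v,4).tolist() for k,v in c.items() if k!="color"})
E
```

```text
pics
{'t': 0.0, 'q': [-1.325, 0.427, 0.074, 1.607, -0.034, 1.111, -0.067], 'joint_vel': [0.0, 0.001, -0.0, 0.002, 0.001, -0.001, -0.0], 'effort': [0.001, -94.982, 3.761, -46.35, 0.019, 0.01, -0.0], 'tool_pos': [0.26, 0.622, 0.231], 'tcp_rot': [-3.14, 0.0, 2.746], 'wrist_force': [-0.542, -0.305, 0.038], 'moment': [-0.019, 0.025, -0.032], 'grip_force': 0.0, 'grip_width': 0.085}
scene {'fx': 380.2313, 'fy': 380.2313, 'cx': 320.3143, 'cy': 198.6892, 'extrinsics': [[0.0068, 1.0, -0.0005, 0.0227], [-0.708, 0.0052, 0.7062, 0.2839], [0.7062, -0.0044, 0.708, -1.5495], [0.0, 0.0, 0.0, 1.0]]}
side {'fx': 497.8537, 'fy': 497.8537, 'cx': 321.0724, 'cy': 194.8444, 'extrinsics': [[0.8402, -0.5423, 0.0063, -0.4539], [0.3828, 0.6013, 0.7013, -0.2594], [-0.3841, -0.5869, 0.7128, -1.3175], [0.0, 0.0, 0.0, 1.0]]}
```

View pics/scene0.png

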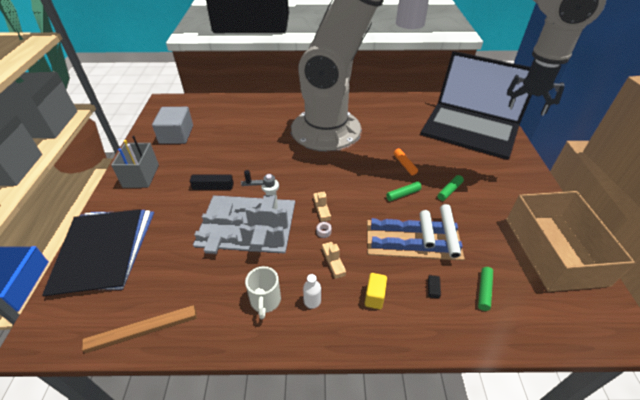

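View pics/side0.png

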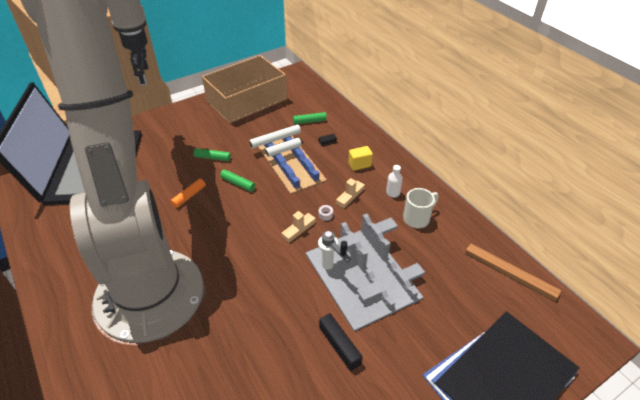

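The scene shows one short bar at (428,228) and one long bar at (450,232) in the carrier, which spans about (368-462, 220-258). The chocks are at (322,206) and (334,260), with the tape roll between them at (324,229). The rack is around (245,222), with its post at (269,187) and the knob at (248,178).

Bar look-alikes are green at (404,191), (451,187) and (486,288), and orange at (405,162). I choose the bare aluminium ones in the carrier notches. A close crop will check this.

```bash
python3 - <<'E'
import cv2,numpy as np
a=cv2.imread("pics/scene0.png");b=cv2.imread("pics/side0.png")
f=lambda i,x,y,w,h,s:cv2.resize(i[y:y+h,x:x+w],None,fx=s,fy=s,interpolation=cv2.INTER_CUBIC)
cv2.imwrite("pics/c1.png",np.vstack([f(a,180,165,160,60*1,5)[:0],f(a,185,165,160,112,5)]))
cv2.imwrite("pics/c2.png",f(a,305,185,160,100,5))
E
```

```text
(no output)
```

View pics/c1.png

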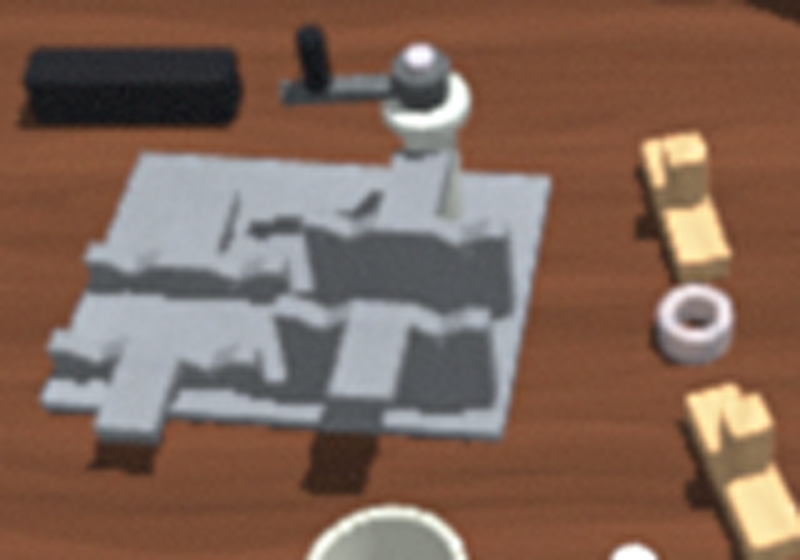

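View pics/c2.png

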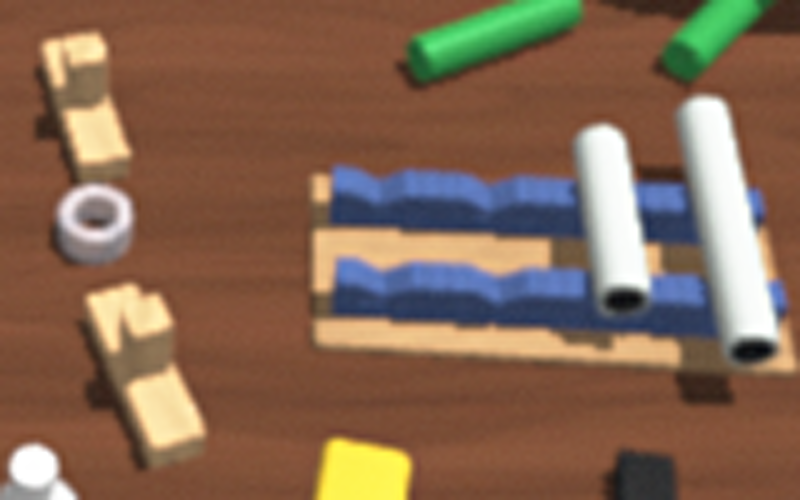

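```bash
cat > h.py <<'E'
import numpy as np,cv2,pickle
from station import get_obs,read_camera
from scipy.spatial.transform import Rotation as R
from scipy.optimize import least_squares
def snap(n,name):
    c=read_camera(n);cv2.imwrite(f"pics/{name}.png",c["color"][:,:,::-1])
    pickle.dump(c,open(f"pics/{name}.pkl","wb"));return c
def load(name): return pickle.load(open(f"pics/{name}.pkl","rb"))
def proj(c,P):
    E=np.array(c["extrinsics"]);p=np.atleast_2d(P)@E[:3,:3].T+E[:3,3]
    return np.c_[c["cx"]+c["fx"]*p[:,0]/-p[:,2],c["cy"]-c["fy"]*p[:,1]/-p[:,2]]
def ray(c,uv,z):
    E=np.array(c["extrinsics"]);o=-E[:3,:3].T@E[:3,3]
    uv=np.atleast_2d(uv);d=np.c_[(uv[:,0]-c["cx"])/c["fx"],-(uv[:,1]-c["cy"])/c["fy"],-np.ones(len(uv))]@E[:3,:3]
    return o+d*((z-o[2])/d[:,2])[:,None]
def st():
    o=get_obs();print({k:np.round(v,4).tolist() for k,v in o.items() if k in("t","q","tool_pos","tcp_rot","wrist_force","grip_width","grip_force")})
E
python3 - <<'E'
from h import *
c=snap("scene","s1");k=snap("wrist","w0")
f=lambda p,o:np.array(p)/5+o
o1=[185,165];o2=[305,185]
print("rack",ray(c,f([[143,153],[551,178],[503,428],[45,390]],o1),.01).round(3).tolist())
print("post top",ray(c,f([[420,55]],o1),.135).round(3),"knob top",ray(c,f([[311,30]],o1),.165).round(3))
print("carrier",ray(c,f([[312,175],[795,372],[315,348]],o2),.003).round(3).tolist())
print("short",ray(c,f([[600,132],[625,285]],o2),.06).round(3).tolist(),"long",ray(c,f([[705,104],[752,335]],o2),.06).round(3).tolist())
print("ch grip",ray(c,f([[83,45],[140,312]],o2),.066).round(3).tolist())
E=np.array(k["extrinsics"]);print(k["fx"],(-E[:3,:3].T@E[:3,3]).round(3),E[:3,:3].round(2).tolist())
E
```

```text
rack [[0.394, -0.38, 0.01], [0.419, -0.108, 0.01], [0.623, -0.128, 0.01], [0.593, -0.4, 0.01]]
post top [[ 0.438 -0.18   0.135]] knob top [[ 0.449 -0.24   0.165]]
carrier [[0.5, 0.122, 0.003], [0.652, 0.384, 0.003], [0.633, 0.111, 0.003]]
short [[0.517, 0.289, 0.06], [0.634, 0.279, 0.06]] long [[0.494, 0.357, 0.06], [0.669, 0.341, 0.06]]
ch grip [[0.446, -0.022, 0.066], [0.655, 0.008, 0.066]]
329.303178933943 [0.2   0.648 0.373] [[0.39, 0.92, -0.0], [-0.89, 0.37, -0.26], [-0.24, 0.1, 0.97]]
```

```bash
python3 -m pendant '0 0.02 0 0.05 0 0 0; 0 0.05 0 0.05 0 0 0; 0 0.05 -0.02 0 0 0 4; 0 0.05 -0.05 0 0 0 4; 0 0.05 -0.05 0 0 0 4; 0 0.04 -0.05 0 0 0 4; 0 0.02 -0.05 0 0 0 1.5; 0 0 -0.05 0 0 0 0; 0 0 -0.04 0 0 0 0; 0 0 0 0 0 0 0; 0 0 0 0 0 0 0'; python3 - <<'E'
from h import *
st();snap("wrist","w1")
E
```

```text
t: 1.58
tool_pos: [0.5217, 0.3262, 0.3256]
tcp_rot: [3.141, -0.0, 3.052]
wrist_force: [-0.4, 1.1, 0.3]
grip_width: 0.0852
grip_force: 0.0
{'t': 1.575, 'q': [-0.7883, 0.2601, 0.1555, 1.6358, -0.0424, 1.2488, 0.8563], 'tool_pos': [0.5217, 0.3262, 0.3256], 'tcp_rot': [3.1412, -0.0001, 3.0516], 'wrist_force': [-0.3787, 1.0728, 0.3194], 'grip_force': 0.0, 'grip_width': 0.0852}
```

View pics/w1.png

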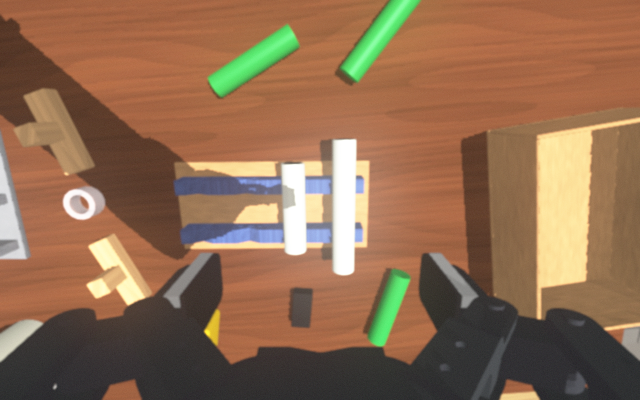

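The wrist view shows the long bar at (344,140)-(344,272), the short bar at (293,163)-(295,253) and the left chocks at (55,130) and (120,270). The other two notches are empty, so the job has one long bar and one short bar.

```bash
cat >> h.py <<'E'
def bars(name,roi,z=.045):
    c=load(name);h=cv2.cvtColor(c["color"],cv2.COLOR_RGB2HSV)
    m=((h[...,1]<50)&(h[...,2]>120)).astype(np.uint8);k=np.zeros_like(m);x,y,w,hh=roi;k[y:y+hh,x:x+w]=m[y:y+hh,x:x+w]
    n,l,s,_=cv2.connectedComponentsWithStats(k)
    for i in range(1,n):
        if s[i,4]<300: continue
        v,u=np.nonzero(l==i);p=ray(c,np.c_[u,v],z)[:,:2];r=cv2.minAreaRect(p.astype(np.float32)*1000)
        b=cv2.boxPoints(r);e=b-np.roll(b,-1,0);e=e[np.argmax(np.hypot(*e.T))];e=e*np.sign(e[0])
        print(s[i,:5],np.round(r[0],1),np.round(r[1],1),"yaw",round(np.degrees(np.arctan2(e[1],e[0])),2))
E
python3 - <<'E'
from h import *
bars("w1",(270,120,100,170))
bars("w1",(270,120,100,170),.06)
k=load("w1")
print(ray(k,[[175,163],[368,161],[367,248],[182,250]],.003).round(3).tolist())
print("strips",ray(k,[[177,186],[362,184],[183,232],[360,234]],.04).round(3).tolist())
E
```

```text
[ 270  139   95  136 5939] [577.2 318. ] [126.9 188. ] yaw -7.47
[ 270  139   95  136 5939] [572.9 318.5] [122.4 181.4] yaw -7.47
[[0.503, 0.122, 0.003], [0.525, 0.394, 0.003], [0.657, 0.386, 0.003], [0.635, 0.106, 0.003]]
strips [[0.53, 0.135, 0.04], [0.549, 0.38, 0.04], [0.594, 0.13, 0.04], [0.619, 0.373, 0.04]]
```

```bash
sed -i 's/def bars(name,roi,z=.045)/def bars(name,roi,z=.045,V=120)/; s/>120)/>V)/' h.py
python3 - <<'E'
from h import *
k=load("w1")
for V in(100,150,180):
  bars("w1",(278,150,30,115),.05,V); bars("w1",(325,130,38,150),.05,V)
h=cv2.cvtColor(k["color"],cv2.COLOR_RGB2HSV);print(h[175,280:310,2],h[175,280:310,1])
E
```

```text
[ 278  163   30   92 2245] [574.1 284.5] [ 39.4 125.3] yaw -5.8
[ 325  139   38  136 3354] [580.4 352.8] [ 50.2 185.4] yaw -4.99
[ 278  163   30   92 2148] [574.1 284.5] [ 39.4 125.3] yaw -5.8
[ 325  139   38  136 3220] [580.3 352.5] [ 48.3 185.9] yaw -3.32
[ 281  163   27   92 2082] [574.4 287.8] [ 33.2 125.1] yaw -5.29
[ 332  139   31  136 3093] [580.8 357.3] [ 40.7 185.4] yaw -4.67
[156 182 215 237 247 251 253 254 255 255 255 255 255 255 255 255 255 255
 255 255 255 254 254 252 245 235 233 230 230 228] [59 36 19 10  7  4  2  1  1  1  0  0  0  0  0  0  0  0  0  0  1  1  2  5
 20 62 82 83 81 84]
```

```bash
sed -i 's/\[...,1\]<50/[...,1]<30/' h.py; python3 -m pendant '0.45 0.03 0.015 -0.05 0 0 0; 0.45 0.03 0.015 -0.05 0 0 0; 0.45 0 0 -0.04 0 0 0; 0.45 0 0 0 0 0 0; 0.45 0 0 0 0 0 0' 40; python3 - <<'E'
from h import *
st();snap("wrist","w2")
bars("w2",(0,0,640,400),.045,150)
bars("w2",(0,0,640,400),.06,150)
E
```

```text
t: 2.25
tool_pos: [0.5822, 0.3566, 0.1872]
tcp_rot: [3.14, 0.001, 3.052]
wrist_force: [-0.3, -0.0, 1.4]
grip_width: 0.0468
grip_force: 0.0
{'t': 2.25, 'q': [-0.752, 0.4781, 0.1496, 1.6346, -0.0801, 1.0333, 0.9032], 'tool_pos': [0.5822, 0.3566, 0.1872], 'tcp_rot': [3.1405, 0.0011, 3.0519], 'wrist_force': [-0.2549, -0.0314, 1.4383], 'grip_force': 0.0, 'grip_width': 0.0468}
[ 295   77   39  212 7152] [581.9 352.3] [ 32.4 190.6] yaw -4.06
[ 217  118   44  139 4604] [575.2 285.3] [ 33.9 125.1] yaw -5.7
[  0 362  15  29 309] [750.5  14.2] [14.1 36.7] yaw -19.37
[ 295   77   39  212 7152] [578.4 352.9] [ 30.7 180.5] yaw -4.06
[ 217  118   44  139 4604] [572.1 289.3] [ 32.1 118.5] yaw -5.7
[  0 362  15  29 309] [738.2  32.5] [13.4 34.8] yaw -19.37
```

View pics/w2.png

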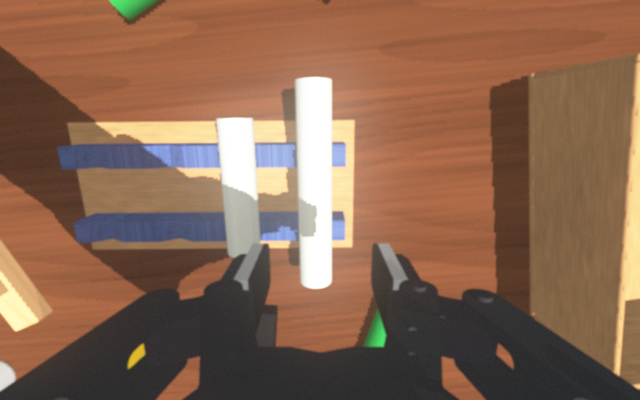

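```bash
python3 -m pendant '0.45 -0.004 -0.004 -0.04 0 0 0.3; 0.45 0 0 -0.05 0 0 0; 0.45 0 0 -0.04 0 0 0; 0.45 0 0 -0.029 0 0 0;0.45 0 0 0 0 0 0; 0.7 0 0 0 0 0 0; 0.9 0 0 0 0 0 0; 0.9 0 0 0 0 0 0; 0.9 0 0 0 0 0 0' 40; python3 -m pendant '0.9 0 0 0.03 0 0 0; 0.9 0 0 0.05 0 0 0; 0.9 0 0 0.05 0 0 0; 0.9 0 0 0.05 0 0 0; 0.9 0 0 0 0 0 0'
```

```text
t: 3.42
tool_pos: [0.579, 0.3517, 0.0291]
tcp_rot: [3.14, 0.002, 3.056]
wrist_force: [-3.1, -5.4, 8.7]
grip_width: 0.0289
grip_force: 39.8
t: 4.05
tool_pos: [0.58, 0.3529, 0.2131]
tcp_rot: [3.135, 0.007, 3.056]
wrist_force: [-0.1, -0.8, -2.6]
grip_width: 0.0287
grip_force: 39.9
```

```bash
python3 -m pendant '0.9 0 -0.03 0.05 0 0 0; 0.9 0 -0.05 0.05 0 0 0; 0.9 0 -0.05 0 0 0 0; 0.9 0 -0.05 0 0 0 0; 0.9 0 -0.05 0 0 0 0; 0.9 0 -0.05 0 0 0 0; 0.9 0 -0.05 0 0 0 0; 0.9 0 -0.05 0 0 0 0; 0.9 0 -0.05 0 0 0 0; 0.9 0 -0.02 0 0 0 0; 0.9 0 0 0 0 0 0; 0.9 0 0 0 0 0 0'; python3 - <<'E'
from h import *
st();snap("wrist","w3")
E
```

```text
t: 5.55
tool_pos: [0.578, -0.0915, 0.3009]
tcp_rot: [3.141, 0.0, 3.057]
wrist_force: [1.0, 0.5, -1.5]
grip_width: 0.0288
grip_force: 40.0
{'t': 5.55, 'q': [-0.2575, 0.2284, 0.3661, 1.7459, -0.0883, 1.1829, 1.62], 'tool_pos': [0.578, -0.0915, 0.3009], 'tcp_rot': [3.141, 0.0004, 3.0575], 'wrist_force': [0.9679, 0.5128, -1.5143], 'grip_force': 39.9561, 'grip_width': 0.0288}
```

View pics/w3.png

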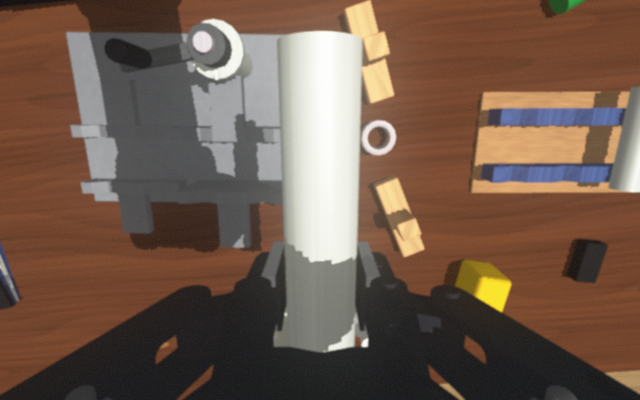

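```bash
python3 - <<'E'
import cv2
i=cv2.imread("pics/w3.png")[0:260,60:290]
i=cv2.convertScaleAbs(i,alpha=1.6);cv2.imwrite("pics/w3c.png",cv2.resize(i,None,fx=2.3,fy=2.3,interpolation=cv2.INTER_CUBIC))
E
```

```text
(no output)
```

View pics/w3c.png

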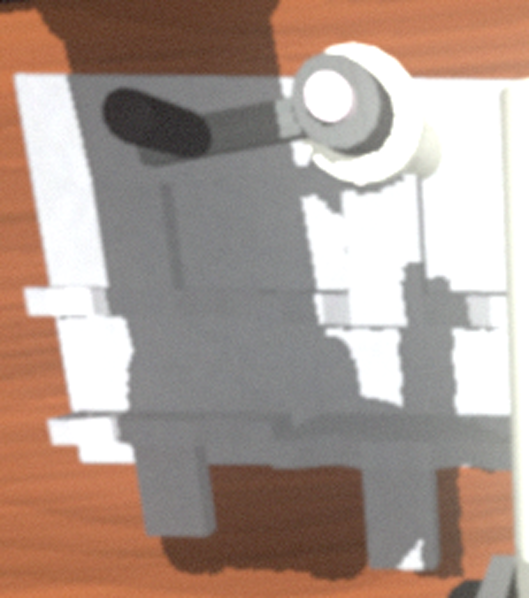

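```bash
python3 - <<'E'
from h import *
c=load("w3");f=lambda p:np.array(p)/2.3+[60,0]
L=ray(c,f([[147,535],[215,532]]),.037);U=ray(c,f([[369,570],[437,568]]),.082)
B=ray(c,f([[15,74],[82,462]]),.01)
print(L.round(4).tolist(),U.round(4).tolist(),B.round(4).tolist())
def pts(p,a):
    P=np.array([[95,-87],[95,-53],[95,53],[95,87]])/1000
    r=np.array([[np.cos(a),-np.sin(a)],[np.sin(a),np.cos(a)]]);return P@r.T+p
o=np.vstack([L,U])[:,:2]
s=least_squares(lambda v:(pts(v[:2],v[2])-o).ravel(),[.5,-.25,-.09])
print("rack",s.x,np.degrees(s.x[2]),(s.fun*1000).round(1))
p=s.x;r=R.from_euler('z',p[2]).as_matrix()[:2,:2]
for q in([-105,-137],[105,-137],[-115,70],[0,-70],[0,70]):print(q,(p[:2]+r@np.array(q)/1000).round(4))
col=p[:2]+r@np.array([-.115,.07])
for z in(.125,.135,.145,.155):print(z,((proj(c,[*col,z])-[60,0])*2.3).round(0))
for z in(.123,.165):print("knob ray",ray(c,f([[190,140],[125,108]]),z).round(4).tolist())
E
```

```text
[[0.6391, -0.354, 0.037], [0.6406, -0.3151, 0.037]] [[0.6535, -0.2156, 0.082], [0.6554, -0.1807, 0.082]] [[0.3919, -0.3793, 0.01], [0.5992, -0.3991, 0.01]]
rack [ 0.5526348  -0.25660478 -0.10282555] -5.891469836819887 [-0.9  1.1  1.1 -4.  -0.9  2.   0.7  0.9]
[-105, -137] [ 0.4341 -0.3821]
[105, -137] [ 0.643  -0.4037]
[-115, 70] [ 0.4454 -0.1752]
[0, -70] [ 0.5454 -0.3262]
[0, 70] [ 0.5598 -0.187 ]
0.125 [[352. 105.]]
0.135 [[344.  99.]]
0.145 [[335.  93.]]
0.155 [[325.  87.]]
knob ray [[0.4522, -0.2412, 0.123], [0.4387, -0.2637, 0.123]]
knob ray [[0.4601, -0.2208, 0.165], [0.4484, -0.2404, 0.165]]
```

```bash
python3 - <<'E'
from h import *
c=load("w3");f=lambda p:np.array(p)/2.3+[60,0]
p=np.array([.5526,-.2566]);r=R.from_euler('z',-5.5,degrees=True).as_matrix()[:2,:2]
for z in(.04,.05):print(z,(((ray(c,f([[26,290],[30,314],[50,420],[54,444]]),z)[:,:2]-p)@r)*1000).round(1).tolist())
# wider board band on upper step right end near x=480
for z in(.085,.095):print(z,(((ray(c,f([[470,293],[470,326],[330,291],[335,323]]),z)[:,:2]-p)@r)*1000).round(1).tolist())
for y in(-103,-37,37,103):print(y,(p+r@np.array([0,y])/1000).round(4))
E
```

```text
0.04 [[-40.0, -130.1], [-27.7, -130.2], [28.6, -129.8], [42.0, -130.0]]
0.05 [[-40.4, -122.7], [-28.5, -122.9], [26.5, -122.5], [39.6, -122.6]]
0.085 [[-42.7, 107.3], [-27.7, 106.8], [-42.9, 42.8], [-28.4, 44.0]]
0.095 [[-43.1, 108.9], [-28.5, 108.5], [-43.2, 46.3], [-29.1, 47.4]]
-103 [ 0.5427 -0.3591]
-37 [ 0.5491 -0.2934]
37 [ 0.5561 -0.2198]
103 [ 0.5625 -0.1541]
```

```bash
python3 -m pendant '0.9 -0.005 -0.04 0 0 0 -0.6; 0.9 -0.006 -0.05 0 0 0 0; 0.9 -0.006 -0.05 0 0 0 0; 0.9 -0.006 -0.05 0 0 0 0; 0.9 -0.006 -0.05 0 0 0 0; 0.9 -0.006 -0.027 -0.02 0 0 0; 0.9 0 0 -0.05 0 0 0; 0.9 0 0 -0.05 0 0 0; 0.9 0 0 -0.05 0 0 0; 0.9 0 0 -0.03 0 0 0; 0.9 0 0 0 0 0 0'; python3 -c "
from h import *
st();snap('scene','s2')"
```

```text
t: 6.98
tool_pos: [0.5424, -0.3578, 0.0987]
tcp_rot: [3.14, -0.004, 3.047]
wrist_force: [0.0, 0.9, -0.4]
grip_width: 0.0288
grip_force: 40.0
{'t': 6.975, 'q': [0.1809, 0.5577, 0.4135, 1.7881, -0.2846, 0.8589, 2.2037], 'tool_pos': [0.5424, -0.3578, 0.0987], 'tcp_rot': [3.14, -0.0036, 3.0474], 'wrist_force': [0.0074, 0.8608, -0.429], 'grip_force': 39.9529, 'grip_width': 0.0288}
```

```bash
python3 -m pendant '0.9 0 -0.001 -0.03 0 0 0; 0.9 0 0 -0.02 0 0 0; 0.9 0 0 -0.01 0 0 0; 0.9 0 0 -0.006 0 0 0; 0.9 0 0 0 0 0 0; 0.9 0 0 0 0 0 0'; python3 -c "
from h import *
st();snap('scene','s3')
c=load('s3');i=c['color'][170:290,160:320,::-1];cv2.imwrite('pics/s3c.png',cv2.resize(i,None,fx=4,fy=4,interpolation=cv2.INTER_CUBIC))"
```

```text
t: 7.78
tool_pos: [0.5432, -0.3609, 0.0353]
tcp_rot: [-3.141, 0.001, 3.046]
wrist_force: [-0.4, 0.0, -1.5]
grip_width: 0.0286
grip_force: 40.0
{'t': 7.775, 'q': [0.214, 0.6405, 0.3751, 1.8137, -0.3277, 0.7479, 2.2389], 'tool_pos': [0.5432, -0.3609, 0.0353], 'tcp_rot': [-3.1412, 0.0007, 3.0458], 'wrist_force': [-0.3807, 0.0217, -1.4818], 'grip_force': 39.9528, 'grip_width': 0.0286}
```

View pics/s3c.png

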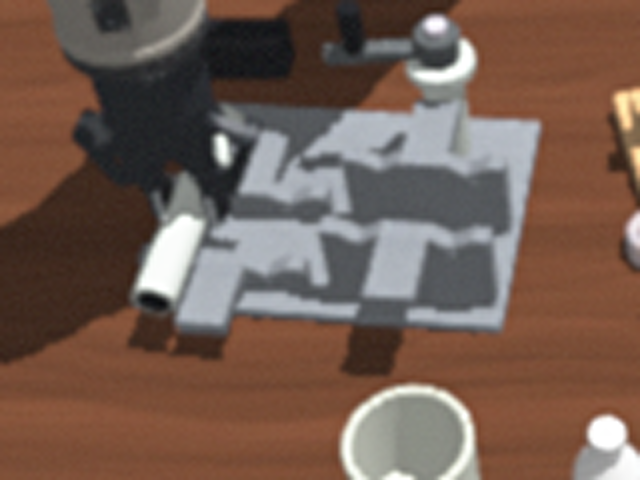

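The bar sits over the outer V, left of the lower land, with its near end at crop (155,298). I'll lower it to contact and release.

```bash
python3 -m pendant '0.9 0 0.001 -0.004 0 0 0; 0.9 0 0 -0.002 0 0 0; 0.9 0 0 0 0 0 0;0.9 0 0 0 0 0 0'; python3 -m pendant '0.7 0 0 0 0 0 0; 0.45 0 0 0 0 0 0; 0.45 0 0 0 0 0 0; 0.45 0 0 0 0 0 0; 0.45 0 0 0.03 0 0 0; 0.45 0 0 0.05 0 0 0; 0.45 0.02 0 0.05 0 0 0; 0.45 0.02 0.03 0.05 0 0 0; 0.45 0.02 0.03 0.05 0 0 0; 0.45 0 0.02 0.04 0 0 0; 0.45 0 0 0 0 0 0; 0.45 0 0 0 0 0 0'; python3 -c "
from h import *
st();snap('wrist','w4')"
```

```text
t: 8.32
tool_pos: [0.5433, -0.3606, 0.0301]
tcp_rot: [-3.14, 0.002, 3.045]
wrist_force: [-4.7, 0.3, 18.3]
grip_width: 0.0286
grip_force: 41.9
t: 9.82
tool_pos: [0.6025, -0.2797, 0.2981]
tcp_rot: [3.142, -0.001, 3.046]
wrist_force: [-0.1, -0.1, -0.7]
grip_width: 0.0469
grip_force: 0.0
{'t': 9.825, 'q': [-0.0114, 0.3865, 0.4765, 1.5726, -0.1845, 1.2281, 1.9724], 'tool_pos': [0.6025, -0.2797, 0.2981], 'tcp_rot': [3.1415, -0.0006, 3.0458], 'wrist_force': [-0.0912, -0.1205, -0.7012], 'grip_force': 0.0, 'grip_width': 0.0469}
```

View pics/w4.png

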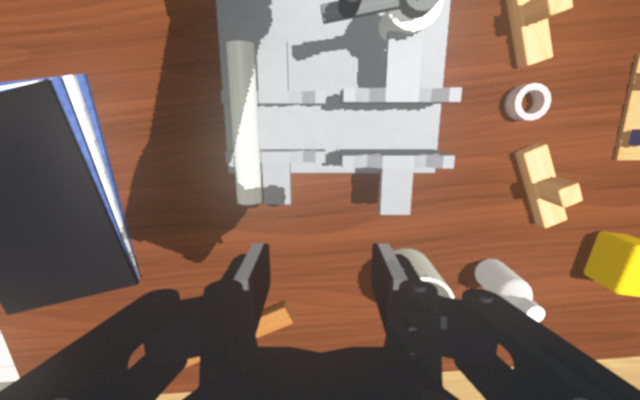

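```bash
cat >> h.py <<'E'
from scipy.optimize import minimize
def fit(c,mask,boxes,x0,cyl=None):
    """pose (x,y,yaw deg) maximising silhouette overlap; boxes: list of (hx,hy,z0,z1); cyl: (halflen,r,z)"""
    K=8
    def sil(v):
        m=np.zeros(mask.shape,np.uint8);r=R.from_euler('z',v[2],degrees=True).as_matrix()
        V=[np.array([[sx*a,sy*b,z] for sx in(-1,1) for sy in(-1,1) for z in(z0,z1)]) for a,b,z0,z1 in boxes]
        if cyl: t=np.linspace(0,2*np.pi,24);V=[np.array([[s*cyl[0],cyl[1]*np.cos(u),cyl[2]+cyl[1]*np.sin(u)] for s in(-1,1) for u in t])]
        for P in V:
            q=cv2.convexHull((proj(c,P@r.T+[v[0],v[1],0])*2**K).round().astype(np.int32))
            cv2.fillConvexPoly(m,q,1,cv2.LINE_8,K)
        return m>0
    f=lambda u:1-(lambda s:(s&mask).sum()/max(1,(s|mask).sum()))(sil(np.array([u[0]/100,u[1]/100,u[2]*5])))
    u0=np.array([x0[0]*100,x0[1]*100,x0[2]/5]);b=None
    for _ in range(3):
        b=minimize(f,u0,method="Nelder-Mead",options=dict(initial_simplex=u0+np.vstack([np.zeros(3),np.diag([.8,.8,1.5])])));u0=b.x
    return np.round([u0[0]/100,u0[1]/100,u0[2]*5],4),round(1-b.fun,3)
CH=[(.055,.0155,0,.022),(.012,.012,0,.066)]
def comp(mask,uv,close=0):
    m=mask.astype(np.uint8)
    if close: m=cv2.morphologyEx(m,cv2.MORPH_CLOSE,np.ones((close,close)))
    n,l=cv2.connectedComponents(m);return l==l[uv[1],uv[0]]
def wood(c):
    h=cv2.cvtColor(c["color"],cv2.COLOR_RGB2HSV).astype(int);return (h[...,2]>130)&(h[...,0]>11)&(h[...,0]<28)&(h[...,1]>50)&(h[...,1]<160)
def white(c,V=110):
    h=cv2.cvtColor(c["color"],cv2.COLOR_RGB2HSV).astype(int);return (h[...,2]>V)&(h[...,1]<30)
E
python3 - <<'E'
from h import *
c=load("w4");k=load("w3")
h=lambda c,u,v:cv2.cvtColor(c["color"],cv2.COLOR_RGB2HSV)[v,u]
print(h(c,545,200),h(c,480,60),h(k,393,190),h(k,367,25),h(c,470,120))
for cc,uv,x0 in((c,(545,190),(.655,.008,15)),(k,(393,190),(.655,.008,15)),(k,(367,25),(.446,-.022,10))):
    m=comp(wood(cc),uv,5);print(m.sum(),fit(cc,m,CH,x0))
L=ray(c,[[264,203.5],[291,203]],.037);U=ray(c,[[381,214],[411,213]],.082);print(L.round(4),U.round(4))
bars("w4",(215,30,50,185),.06,100)
E
```

```text
[ 15 122 220] [  9 129 164] [ 20 101 246] [ 20 102 246] [  9 134 165]
3342 (array([6.55800e-01, 1.17000e-02, 1.86133e+01]), np.float64(0.966))
1974 (array([6.56700e-01, 1.17000e-02, 1.85358e+01]), np.float64(0.917))
3142 (array([ 0.4475, -0.0201, 12.5966]), np.float64(0.805))
[[ 0.6383 -0.3544  0.037 ]
 [ 0.6409 -0.3203  0.037 ]] [[ 0.6521 -0.2147  0.082 ]
 [ 0.6542 -0.1807  0.082 ]]
[ 219   30   46  175 6812] [ 536.7 -360.3] [ 47.6 190.3] yaw -8.06
```

```bash
python3 -m pendant '0.45 0.009 0.03 0 0 0 4; 0.45 0.009 0.05 0 0 0 4; 0.45 0.009 0.05 0 0 0 4; 0.45 0.009 0.05 0 0 0 4; 0.45 0.009 0.05 0 0 0 4; 0.45 0.009 0.05 0 0 0 4; 0.45 0 0.012 -0.05 0 0 0; 0.45 0 0 -0.05 0 0 0; 0.45 0 0 0 0 0 0; 0.45 0 0 0 0 0 0'; python3 - <<'E'
from h import *
st();c=snap('wrist','w5')
h=cv2.cvtColor(c["color"],cv2.COLOR_RGB2HSV)
x0=(.656,.0117,18.6);print(proj(c,[.64,.01,.022]))
u=proj(c,[.625,.0017,.022])[0].astype(int)
for M in(wood(c),):
    m=comp(M,u,5);print(m.sum(),fit(c,m,CH,x0))
w=load('w4')
print(ray(w,[[241,41],[250,204]],.06).round(4))
p=np.array([.552,-.2575]);r=R.from_euler('z',-5.5,degrees=True).as_matrix()[:2,:2]
print(((ray(w,[[241,41],[250,204]],.06)[:,:2]-p)@r).round(4),((ray(w,[[241,41],[250,204]],.05)[:,:2]-p)@r).round(4))
E
```

```text
t: 11.12
tool_pos: [0.6576, 0.0122, 0.2001]
tcp_rot: [-3.141, 0.001, -2.818]
wrist_force: [0.7, 0.5, 0.9]
grip_width: 0.047
grip_force: 0.0
{'t': 11.125, 'q': [-0.3274, 0.4346, 0.2833, 1.6903, -0.1371, 1.0352, 1.8949], 'tool_pos': [0.6576, 0.0122, 0.2001], 'tcp_rot': [-3.1412, 0.001, -2.8185], 'wrist_force': [0.6569, 0.5118, 0.9392], 'grip_force': 0.0, 'grip_width': 0.047}
[[323.53965686 165.64227089]]
231767 (array([ 0.5228,  0.0752, 22.5096]), np.float64(0.026))
[[ 0.454  -0.3491  0.06  ]
 [ 0.6315 -0.3666  0.06  ]]
[[-0.0888 -0.1005]
 [ 0.0896 -0.101 ]] [[-0.0908 -0.1027]
 [ 0.0923 -0.1032]]
```

View pics/w5.png

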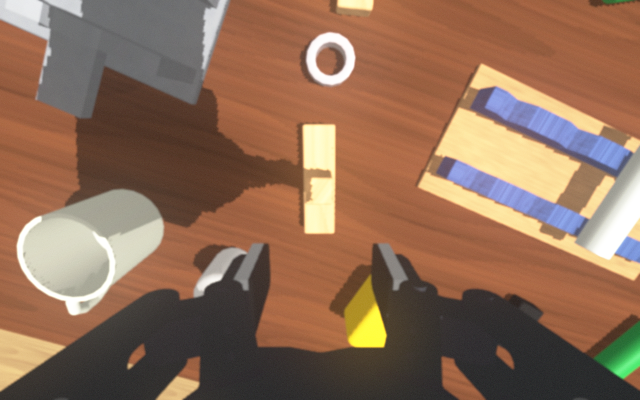

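```bash
python3 - <<'E'
from h import *
c=load('w5');w=load('w4');s=load('s1')
print("chock body",ray(c,[[319,125],[319,233],[303,180],[335,180]],.022).round(4))
M=wood(c)&True;M[:,:295]=0;M[:,345:]=0;M[:115]=0;M[245:]=0
M=cv2.morphologyEx(M.astype(np.uint8),cv2.MORPH_CLOSE,np.ones((7,7)))>0;print(M.sum(),fit(c,M,CH,(.656,.0117,18.6)))
print("glue",ray(w,[[535,313]],.108).round(3),ray(s,[[311,278]],.108).round(3),ray(s,[[312,304]],0.0).round(3))
print("yellow",ray(s,[[376,285]],.06).round(3))
E
```

```text
chock body [[ 0.6047 -0.0064  0.022 ]
 [ 0.7078  0.0279  0.022 ]
 [ 0.66   -0.0047  0.022 ]
 [ 0.6499  0.0253  0.022 ]]
3972 (array([6.55800e-01, 1.04000e-02, 1.91237e+01]), np.float64(0.747))
glue [[ 0.78  -0.049  0.108]] [[ 0.78  -0.051  0.108]] [[ 0.789 -0.05   0.   ]]
yellow [[0.771 0.113 0.06 ]]
```

```bash
python3 -m pendant '0.45 -0.002 -0.001 -0.05 0 0 0; 0.45 0 0 -0.05 0 0 0; 0.45 0 0 -0.04 0 0 0; 0.45 0 0 -0.032 0 0 0;0.45 0 0 0 0 0 0; 0.7 0 0 0 0 0 0; 1 0 0 0 0 0 0; 1 0 0 0 0 0 0; 1 0 0 0 0 0 0' 50; python3 -m pendant '1 0 0 0.03 0 0 0; 1 0 0 0.05 0 0 0; 1 0 0 0.05 0 0 0; 1 0 0 0.05 0 0 0; 1 0 0 0 0 0 0;1 0 0 0 0 0 0'
```

```text
t: 12.3
tool_pos: [0.6565, 0.0113, 0.0291]
tcp_rot: [-3.141, 0.004, -2.819]
wrist_force: [0.1, -0.3, 8.4]
grip_width: 0.0235
grip_force: 54.9
t: 13.05
tool_pos: [0.6546, 0.0115, 0.207]
tcp_rot: [3.141, 0.001, -2.818]
wrist_force: [-1.0, 0.6, -3.5]
grip_width: 0.0233
grip_force: 53.4
```

```bash
python3 -m pendant '1 -0.015 -0.04 0.02 0 0 -3; 1 -0.016 -0.05 0 0 0 -4; 1 -0.016 -0.05 0 0 0 -4; 1 -0.016 -0.05 0 0 0 -4; 1 -0.016 -0.05 0 0 0 -4; 1 -0.016 -0.05 0 0 0 -4; 1 -0.0138 -0.0477 0 0 0 -1; 1 0 0 -0.03 0 0 0; 1 0 0 -0.05 0 0 0; 1 0 0 -0.03 0 0 0; 1 0 0 0 0 0 0; 1 0 0 0 0 0 0'; python3 -c "
from h import *
st();snap('scene','s4')
c=load('s4');i=c['color'][170:290,160:320,::-1];cv2.imwrite('pics/s4c.png',cv2.resize(i,None,fx=4,fy=4,interpolation=cv2.INTER_CUBIC))"
```

```text
t: 14.55
tool_pos: [0.5463, -0.3266, 0.1174]
tcp_rot: [-3.141, 0.0, 3.046]
wrist_force: [0.2, -0.5, -1.2]
grip_width: 0.0234
grip_force: 53.2
{'t': 14.55, 'q': [0.1121, 0.5151, 0.4365, 1.8132, -0.2749, 0.8729, 2.1519], 'tool_pos': [0.5463, -0.3266, 0.1174], 'tcp_rot': [-3.1412, 0.0003, 3.0458], 'wrist_force': [0.1752, -0.5293, -1.2199], 'grip_force': 53.1743, 'grip_width': 0.0234}
```

View pics/s4c.png

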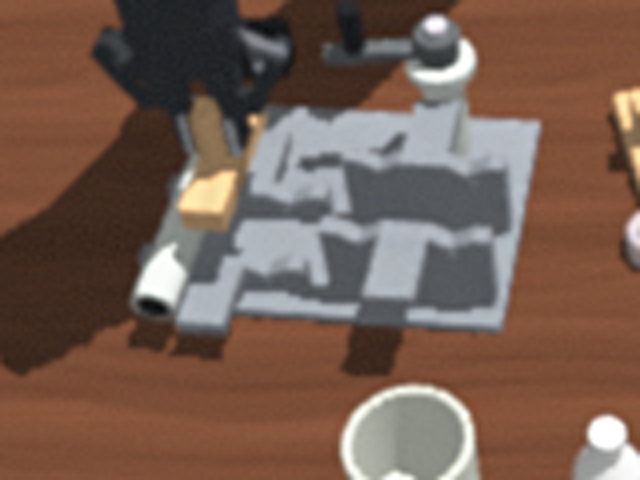

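The chock is held upright above the lower land, at crop (208,200), with the seated bar to its left. I'll lower it to contact.

```bash
python3 -m pendant '1 0 0 -0.02 0 0 0; 1 0 0 -0.015 0 0 0; 1 0 0 -0.008 0 0 0; 1 0 0 0 0 0 0; 1 0 0 0 0 0 0'; python3 -m pendant '1 0 0 -0.004 0 0 0; 1 0 0 -0.003 0 0 0; 1 0 0 -0.001 0 0 0; 1 0 0 0 0 0 0; 1 0 0 0 0 0 0'
```

```text
t: 15.22
tool_pos: [0.5462, -0.3265, 0.074]
tcp_rot: [-3.141, 0.0, 3.046]
wrist_force: [0.2, 0.3, -2.3]
grip_width: 0.0236
grip_force: 53.3
t: 15.85
tool_pos: [0.5461, -0.3263, 0.0661]
tcp_rot: [3.141, 0.0, 3.046]
wrist_force: [-3.5, 1.1, 4.8]
grip_width: 0.0235
grip_force: 54.3
```

```bash
python3 -m pendant '0.8 0 0 0 0 0 0; 0.5 0 0 0 0 0 0; 0.45 0 0 0 0 0 0; 0.45 0 0 0.03 0 0 0; 0.45 0 0 0.05 0 0 0; 0.45 0.02 0.01 0.05 0 0 0; 0.45 0.02 0.03 0.05 0 0 0; 0.45 0.02 0.03 0.05 0 0 0; 0.45 0 0.02 0 0 0 0; 0.45 0 0 0 0 0 0; 0.45 0 0 0 0 0 0'; python3 - <<'E'
from h import *
st();c=snap('wrist','w6')
u=proj(c,[.585,-.331,.022+.037])[0].astype(int)
B=[(.055,.0155,.037,.059),(.012,.012,.037,.103)]
m=comp(wood(c),u,5);print(u,m.sum(),fit(c,m,B,(.5455,-.3272,-5.5)))
E
```

```text
t: 17.23
tool_pos: [0.6053, -0.237, 0.2948]
tcp_rot: [-3.141, -0.001, 3.045]
wrist_force: [0.2, -0.3, 0.2]
grip_width: 0.0469
grip_force: 0.0
{'t': 17.225, 'q': [-0.0874, 0.3637, 0.4826, 1.6106, -0.1765, 1.2123, 1.905], 'tool_pos': [0.6053, -0.237, 0.2948], 'tcp_rot': [-3.1413, -0.0014, 3.0451], 'wrist_force': [0.1921, -0.2967, 0.1679], 'grip_force': 0.0, 'grip_width': 0.0469}
[237 164] 3373 (array([ 0.5447, -0.326 , -5.5349]), np.float64(0.953))
```

View pics/w6.png

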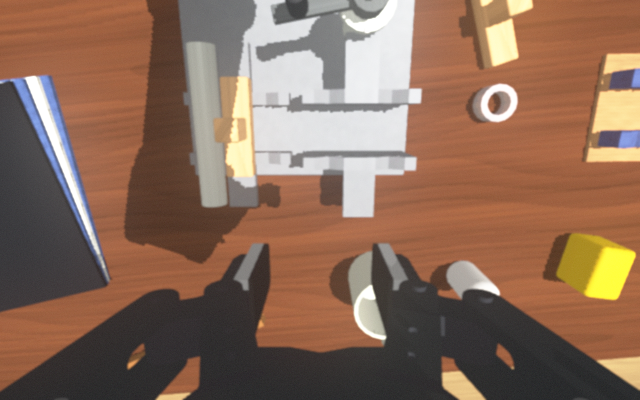

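The lower step is done: the chock fit is (0.5447, -0.326) against a target of (0.5453, -0.3272), and the bar and chock lie side by side at (205,125) and (238,140). Next is the short bar.

```bash
python3 -m pendant '0.45 0 0.03 0 0 0 0; 0.45 -0.003 0.05 0 0 0 0; 0.45 -0.005 0.05 0 0 0 0; 0.45 -0.005 0.05 0 0 0 0; 0.45 -0.005 0.05 0 0 0 0; 0.45 -0.005 0.05 0 0 0 0; 0.45 -0.005 0.05 0 0 0 0; 0.45 -0.005 0.05 0 0 0 0; 0.45 0 0.05 0 0 0 0; 0.45 0 0.05 0 0 0 0; 0.45 0 0.04 0 0 0 0; 0.45 0 0.0035 0 0 0 0'; python3 -m pendant '0.45 0 0 -0.05 0 0 0.5; 0.45 0 0 -0.04 0 0 0;0.45 0 0 0 0 0 0;0.45 0 0 0 0 0 0'; python3 - <<'E'
from h import *
c=snap('wrist','w7')
u=proj(c,[.54,.287,.06])[0].astype(int);m=white(c,150)
m=comp(m,u);v,uu=np.nonzero(m);print(u,m.sum(),uu.min(),uu.max(),v.min(),v.max())
print(fit(c,m,[],(.5725,.2865,-5),(.06,.015,.045)))
E
```

```text
t: 18.77
tool_pos: [0.5726, 0.2895, 0.2944]
tcp_rot: [-3.141, -0.002, 3.049]
wrist_force: [-0.7, -0.5, 0.3]
grip_width: 0.0469
grip_force: 0.0
t: 19.27
tool_pos: [0.5741, 0.2865, 0.2072]
tcp_rot: [3.141, 0.001, 3.053]
wrist_force: [0.6, -0.3, 0.2]
grip_width: 0.0469
grip_force: 0.0
[316 152] 4154 302 356 119 250
(array([ 0.5728,  0.2863, -4.8445]), np.float64(0.957))
```

```bash
python3 -m pendant '0.45 -0.001 0 -0.05 0 0 0; 0.45 0 0 -0.05 0 0 0; 0.45 0 0 -0.05 0 0 0; 0.45 0 0 -0.028 0 0 0;0.45 0 0 0 0 0 0; 0.7 0 0 0 0 0 0; 0.9 0 0 0 0 0 0; 0.9 0 0 0 0 0 0; 0.9 0 0 0 0 0 0' 40; python3 -m pendant '0.9 0 0 0.03 0 0 0; 0.9 0 0 0.05 0 0 0; 0.9 0 0 0.05 0 0 0; 0.9 0 0 0.05 0 0 0; 0.9 0 -0.04 0.03 0 0 0; 0.9 0 -0.05 0 0 0 0;0.9 0 -0.05 0 0 0 0;0.9 0 -0.05 0 0 0 0;0.9 0 -0.05 0 0 0 0;0.9 0 -0.05 0 0 0 0;0.9 0 -0.02 0 0 0 0;0.9 0 0 0 0 0 0'
```

```text
t: 20.45
tool_pos: [0.5733, 0.2861, 0.0302]
tcp_rot: [3.141, 0.002, 3.053]
wrist_force: [-1.3, -8.6, 3.6]
grip_width: 0.0287
grip_force: 39.2
t: 21.95
tool_pos: [0.5724, -0.0247, 0.2399]
tcp_rot: [3.141, 0.003, 3.051]
wrist_force: [-0.1, 0.9, -0.3]
grip_width: 0.0289
grip_force: 39.8
```

```bash
python3 -m pendant '0.9 -0.003 -0.03 0 0 0 -0.4; 0.9 -0.004 -0.05 0 0 0 0; 0.9 -0.003 -0.04 0 0 0 0; 0.9 0 -0.01 0 0 0 0; 0.9 0 0 -0.04 0 0 0; 0.9 0 0 -0.05 0 0 0; 0.9 0 0 -0.04 0 0 0; 0.9 0 0 -0.02 0 0 0; 0.9 0 0 0 0 0 0; 0.9 0 0 0 0 0 0'
```

```text
t: 23.2
tool_pos: [0.5631, -0.1522, 0.089]
tcp_rot: [3.141, 0.002, 3.049]
wrist_force: [0.8, 0.2, 0.1]
grip_width: 0.0288
grip_force: 39.8
```

```bash
python3 -m pendant '0.9 -0.001 -0.003 -0.007 0 0 0; 0.9 0 0 -0.004 0 0 0; 0.9 0 0 -0.003 0 0 0; 0.9 0 0 0 0 0 0;0.9 0 0 0 0 0 0'; python3 -m pendant '0.7 0 0 0 0 0 0; 0.45 0 0 0 0 0 0; 0.45 0 0 0 0 0 0; 0.45 0 0 0 0 0 0; 0.45 0 0 0.03 0 0 0; 0.45 0 0 0.05 0 0 0; 0.45 0.02 0 0.05 0 0 0; 0.45 0.02 0.02 0.05 0 0 0; 0.45 0 0.02 0.04 0 0 0; 0.45 0 0.02 0 0 0 0; 0.45 0 0 0 0 0 0; 0.45 0 0 0 0 0 0'; python3 - <<'E'
from h import *
c=snap('wrist','w8')
P=[.5619,-.155]
m=white(c,110);h=cv2.cvtColor(c["color"],cv2.COLOR_RGB2HSV)
q=proj(c,[*P,.105])[0].astype(int);print(q);
for dv in(-30,0,25):print(h[q[1]+dv,q[0]-28:q[0]+30:2,2],)
u=proj(c,[.6,-.157,.105])[0].astype(int)
for V in(120,180,220):
    mm=comp(white(c,V),u);print(V,mm.sum(),fit(c,mm,[],(.5619,-.155,-5.5),(.06,.015,.09)))
for uv,x0 in((proj(c,[.4475+.03,-.0201+.006,.022])[0].astype(int),(.4475,-.02,12.6)),):
    print(uv);mm=comp(wood(c),uv,5);v,uu=np.nonzero(mm);print(mm.sum(),uu.min(),uu.max(),v.min(),v.max(),fit(c,mm,CH,x0))
E
```

```text
t: 23.82
tool_pos: [0.5615, -0.1568, 0.075]
tcp_rot: [-3.141, 0.002, 3.047]
wrist_force: [-6.0, -1.9, 20.2]
grip_width: 0.0287
grip_force: 42.5
t: 25.32
tool_pos: [0.6005, -0.0963, 0.2927]
tcp_rot: [-3.141, -0.002, 3.047]
wrist_force: [0.1, -0.4, -0.4]
grip_width: 0.0472
grip_force: 0.0
[257 149]
[198 194 196 194 199 197 183 194 227 240 248 251 253 254 255 255 254 252
 250 246 238 212 177 198 202 200 200 200 183]
[197 198 198 197 179 123 116 129 193 229 242 249 251 253 254 255 255 254
 252 249 244 232 204 199 201 199 201 199 200]
[150 147 147 149 148 150 152 150 147 204 232 244 250 251 253 254 254 254
 253 250 246 239 219 154 148 150 151 151 148]
120 16942 (array([ 0.5001, -0.1451, -7.3981]), np.float64(0.256))
180 11956 (array([ 0.5014, -0.1402, -7.1499]), np.float64(0.352))
220 2828 (array([ 0.5602, -0.1571, -5.4945]), np.float64(0.766))
[380  57]
2783 349 399 0 84 (array([ 0.4471, -0.0198, 12.8246]), np.float64(0.971))
```

```bash
python3 -m pendant '0.45 -0.03 0.02 0 0 0 3; 0.45 -0.04 0.02 0 0 0 5; 0.45 -0.04 0.02 0 0 0 5; 0.45 -0.03 0.0165 0 0 0 5; 0.45 -0.0134 0 -0.04 0 0 0.2; 0.45 0 0 -0.05 0 0 0; 0.45 0 0 0 0 0 0; 0.45 0 0 0 0 0 0'; python3 - <<'E'
from h import *
st();c=snap('wrist','w9')
uv=proj(c,[.4475+.03,-.0201+.006,.022])[0].astype(int)
mm=comp(wood(c),uv,5);v,uu=np.nonzero(mm);print(mm.sum(),uu.min(),uu.max(),v.min(),v.max(),fit(c,mm,CH,(.447,-.02,12.8)))
E
```

```text
t: 26.38
tool_pos: [0.4484, -0.0197, 0.2049]
tcp_rot: [-3.141, 0.0, -2.919]
wrist_force: [-0.1, -1.3, 0.1]
grip_width: 0.0472
grip_force: 0.0
{'t': 26.375, 'q': [-0.4201, 0.0747, 0.3392, 2.1371, -0.0306, 0.9338, 1.73], 'tool_pos': [0.4484, -0.0197, 0.2049], 'tcp_rot': [-3.1413, 0.0004, -2.9188], 'wrist_force': [-0.086, -1.2997, 0.0626], 'grip_force': 0.0, 'grip_width': 0.0472}
241888 0 639 0 399 (array([ 0.4528, -0.0181, 14.3848]), np.float64(0.011))
```

```bash
python3 - <<'E'
from h import *
c=load('w9')
h=cv2.cvtColor(c["color"],cv2.COLOR_RGB2HSV);uv=proj(c,[[.447,-.0198,.066],[.477,-.014,.022],[.40,-.03,.022],[.5,-.008,.022]]).astype(int);print(uv)
W=wood(c).astype(np.uint8);W=cv2.morphologyEx(W,cv2.MORPH_OPEN,np.ones((3,3)))
n,l,s,g=cv2.connectedComponentsWithStats(W);print([x.tolist() for x in s if x[4]>150][:8])
print(h[uv[1][1],uv[1][0]-30:uv[1][0]+30:4].tolist())
M=np.zeros(W.shape,bool);a,b=uv[:,0].min()-25,uv[:,0].max()+25;t,d=uv[:,1].min()-15,uv[:,1].max()+15
M[t:d,a:b]=W[t:d,a:b]>0;M=cv2.morphologyEx(M.astype(np.uint8),cv2.MORPH_CLOSE,np.ones((9,9)))>0
print(M.sum(),fit(c,M,CH,(.447,-.0198,12.8)))
E
```

```text
[[320 190]
 [319 210]
 [320 131]
 [320 231]]
[[0, 0, 640, 400, 248028], [289, 124, 47, 104, 1188], [0, 161, 15, 106, 1117], [420, 251, 220, 82, 4238], [561, 335, 64, 37, 786]]
[[11, 148, 193], [11, 147, 196], [11, 150, 194], [13, 146, 133], [25, 81, 255], [29, 35, 255], [29, 36, 255], [29, 39, 255], [28, 50, 255], [29, 41, 255], [29, 38, 255], [28, 63, 255], [11, 146, 202], [11, 145, 202], [11, 147, 198]]
1706 (array([ 0.4476, -0.0304,  6.2285]), np.float64(0.3))
```

Overexposed here, so I'll mask on brightness instead.

```bash
python3 - <<'E'
from h import *
c=load('w9')
h=cv2.cvtColor(c["color"],cv2.COLOR_RGB2HSV).astype(int)
W=((h[...,0]>14)&(h[...,0]<40)&(h[...,2]>90)|(h[...,1]<90)&(h[...,2]>200)).astype(np.uint8)
M=np.zeros(W.shape,np.uint8);M[105:260,270:370]=W[105:260,270:370]
M=cv2.morphologyEx(M,cv2.MORPH_CLOSE,np.ones((5,5)));M=comp(M,(319,210))
v,u=np.nonzero(M);print(M.sum(),u.min(),u.max(),v.min(),v.max(),fit(c,M,CH,(.447,-.0198,12.8)))
E
```

```text
3429 303 335 125 232 (array([ 0.4482, -0.0208, 13.109 ]), np.float64(0.988))
```

```bash
python3 -m pendant '0.45 0 -0.001 -0.05 0 0 0.3; 0.45 0 0 -0.05 0 0 0; 0.45 0 0 -0.05 0 0 0; 0.45 0 0 -0.026 0 0 0;0.45 0 0 0 0 0 0; 0.7 0 0 0 0 0 0; 1 0 0 0 0 0 0; 1 0 0 0 0 0 0; 1 0 0 0 0 0 0' 50; python3 -m pendant '1 0 0 0.03 0 0 0; 1 0 0 0.05 0 0 0; 1 0 0 0.05 0 0 0; 1 0 0 0.05 0 0 0; 1 0 0 0.02 0 0 0;1 0 0 0 0 0 0; 1 0 0 0 0 0 0'
```

```text
t: 27.55
tool_pos: [0.449, -0.0202, 0.0293]
tcp_rot: [-3.141, 0.003, -2.913]
wrist_force: [-1.3, -1.6, 12.9]
grip_width: 0.0233
grip_force: 55.2
t: 28.42
tool_pos: [0.4472, -0.0203, 0.2272]
tcp_rot: [3.141, -0.0, -2.913]
wrist_force: [0.4, 0.2, -1.3]
grip_width: 0.0231
grip_force: 53.3
```

```bash
python3 -m pendant '1 0.03 -0.01 0 0 0 -2.6; 1 0.04 -0.03 0 0 0 -4; 1 0.03 -0.04 0 0 0 -4; 1 0.012 -0.04 0 0 0 -4; 1 0 -0.04 0 0 0 -4; 1 0 -0.008 0 0 0 0; 1 0 0 -0.03 0 0 0; 1 0 0 -0.03 0 0 0; 1 0 0 -0.03 0 0 0; 1 0 0 0 0 0 0; 1 0 0 0 0 0 0'
```

```text
t: 29.8
tool_pos: [0.5599, -0.1882, 0.1383]
tcp_rot: [-3.141, 0.0, 3.046]
wrist_force: [0.4, -1.0, -1.4]
grip_width: 0.0232
grip_force: 53.1
```

```bash
python3 -m pendant '1 0 0 -0.012 0 0 0; 1 0 0 -0.008 0 0 0; 1 0 0 -0.004 0 0 0; 1 0 0 -0.003 0 0 0; 1 0 0 0 0 0 0; 1 0 0 0 0 0 0'; python3 -c "
from h import *
st();snap('scene','s5')"
```

```text
t: 30.55
tool_pos: [0.5596, -0.1885, 0.1113]
tcp_rot: [3.141, 0.0, 3.046]
wrist_force: [-5.0, 1.3, 8.4]
grip_width: 0.0233
grip_force: 54.5
{'t': 30.55, 'q': [-0.1503, 0.4609, 0.4709, 1.9257, -0.2803, 0.8191, 1.9464], 'tool_pos': [0.5596, -0.1885, 0.1113], 'tcp_rot': [3.1413, 0.0001, 3.0457], 'wrist_force': [-5.0216, 1.2791, 8.4362], 'grip_force': 54.5026, 'grip_width': 0.0233}
```

```bash
python3 -m pendant '0.8 0 0 0 0 0 0; 0.5 0 0 0 0 0 0; 0.45 0 0 0 0 0 0; 0.45 0 0 0.03 0 0 0; 0.45 0 0 0.05 0 0 0; 0.45 0 0 0.05 0 0 0; 0.62 -0.03 0 0.05 0 0 0; 0.62 -0.04 -0.01 0 0 0 0; 0.62 -0.03 -0.02 0 0 0 0; 0.62 0 0 0 0 0 0; 0.62 0 0 0 0 0 0'; python3 - <<'E'
from h import *
st();c=snap('wrist','w10');s=snap('scene','s6')
h=cv2.cvtColor(c["color"],cv2.COLOR_RGB2HSV).astype(int)
B=[(.055,.0155,.082,.104),(.012,.012,.082,.148)]
P=proj(c,[.59,-.191,.104])[0].astype(int);print("chock px",P)
W=((h[...,0]>14)&(h[...,0]<40)&(h[...,1]>50)&(h[...,2]>90)).astype(np.uint8)
i=c["color"][:,:,::-1];cv2.imwrite('pics/w10c.png',i)
if 0<=P[1]<400:
    M=comp(W,P,5);print(M.sum(),fit(c,M,B,(.5587,-.188,-5.5)))
print("knob px pred",proj(c,[[.4484,-.2404,.165],[.4484,-.2404,.123],[.4442,-.1768,.145]]))
E
```

```text
t: 31.98
tool_pos: [0.4602, -0.218, 0.2909]
tcp_rot: [3.141, 0.001, 3.046]
wrist_force: [0.8, 0.3, -0.3]
grip_width: 0.0328
grip_force: 0.0
{'t': 31.975, 'q': [-0.2254, 0.0959, 0.5893, 1.9254, -0.059, 1.1365, 1.8619], 'tool_pos': [0.4602, -0.218, 0.2909], 'tcp_rot': [3.1415, 0.0006, 3.0461], 'wrist_force': [0.8249, 0.3496, -0.3385], 'grip_force': 0.0, 'grip_width': 0.0328}
chock px [355 292]
1564 (array([ 0.5572, -0.1876, -4.8411]), np.float64(0.502))
knob px pred [[291.68042914 184.60472959]
 [295.33504742 175.58552235]
 [364.65016595 168.50546333]]
```

View pics/w10c.png

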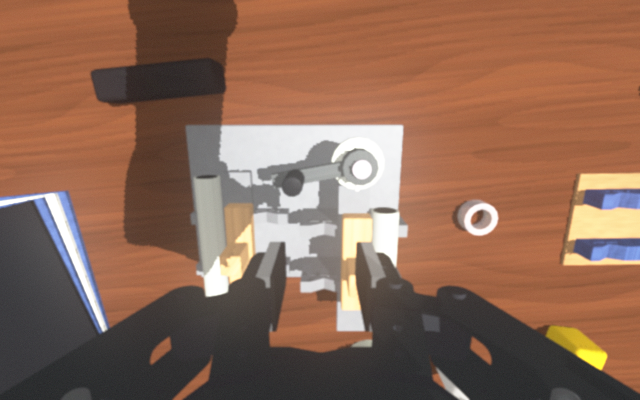

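The knob top is at (292,184), exactly as predicted. The upper chock at (355,260) is seated beside the short bar. I'll work out the arc for the knob.

```bash
python3 -m pendant '0.62 -0.012 -0.0225 -0.03 0 0 0; 0.62 0 0 -0.05 0 0 0; 0.62 0 0 -0.04 0 0 0; 0.62 0 0 -0.025 0 0 0; 0.62 0 0 -0.015 0 0 0; 0.62 0 0 0 0 0 0'; python3 -m pendant '0.8 0 0 0 0 0 0; 1 0 0 0 0 0 0; 1 0 0 0 0 0 0; 1 0 0 0 0 0 0' 20; python3 - <<'E'
import numpy as np
a=np.radians(np.linspace(-86.2,-5.5,11));p=np.c_[.4443+.062*np.cos(a),-.178+.062*np.sin(a)]
print(p[[0,-1]].round(4),(np.diff(p,axis=0)*1000).round(1).tolist())
E
```

```text
t: 32.83
tool_pos: [0.4476, -0.2406, 0.1301]
tcp_rot: [-3.141, -0.002, 3.046]
wrist_force: [-0.4, -0.3, 0.1]
grip_width: 0.0323
grip_force: 0.0
t: 33.33
tool_pos: [0.4483, -0.2412, 0.1314]
tcp_rot: [-3.141, 0.002, 3.046]
wrist_force: [0.9, -3.8, 6.7]
grip_width: 0.0174
grip_force: 21.6
[[ 0.4484 -0.2399]
 [ 0.506  -0.1839]] [[8.6, 1.2], [8.4, 2.4], [8.0, 3.5], [7.4, 4.6], [6.7, 5.6], [5.8, 6.5], [4.8, 7.3], [3.8, 7.9], [2.6, 8.3], [1.4, 8.6]]
```

```bash
python3 -m pendant '1 0.0086 0.0012 0 0 0 0; 1 0.0084 0.0024 0 0 0 0; 1 0.008 0.0035 0 0 0 0; 1 0.0074 0.0046 0 0 0 0; 1 0 0 0 0 0 0; 1 0 0 0 0 0 0'
```

```text
t: 34.08
tool_pos: [0.4819, -0.2313, 0.1317]
tcp_rot: [-3.138, 0.004, 3.045]
wrist_force: [9.1, -14.9, -3.9]
grip_width: 0.0174
grip_force: 20.9
```

```bash
python3 -m pendant '1 0.0077 0.003 0 0 0 0; 1 0.0058 0.0055 0 0 0 0; 1 0.0048 0.0073 0 0 0 0; 1 0 0 0 0 0 0; 1 0 0 0 0 0 0'
```

```text
t: 34.7
tool_pos: [0.501, -0.2147, 0.1318]
tcp_rot: [-3.139, 0.005, 3.046]
wrist_force: [14.1, -10.7, -3.6]
grip_width: 0.0176
grip_force: 20.7
```

```bash
python3 -m pendant '0.8 0 0 0 0 0 0; 0.62 0 0 0 0 0 0; 0.62 0 0 0 0 0 0; 0.62 0 0 0 0 0 0'; python3 -m pendant '0.62 0 0 0.03 0 0 0; 0.62 -0.01 0 0.05 0 0 0; 0.62 -0.02 0 0.05 0 0 0; 0.62 0 0 0.02 0 0 0; 0.62 0 0 0 0 0 0; 0.62 0 0 0 0 0 0'; python3 - <<'E'
from h import *
c=snap('wrist','w11')
p=load('w10')
h=cv2.cvtColor(c["color"],cv2.COLOR_RGB2HSV).astype(int)
def cand(c,th):
    col=np.array([.4443,-.178]);q=[]
    g=cv2.cvtColor(c["color"],cv2.COLOR_RGB2GRAY).astype(int);D=g<th
    t=np.linspace(0,2*np.pi,20);best=[]
    for x in np.arange(-.012,.0121,.001):
      for a in np.radians(np.arange(-100,10,1)):
        k=col+.062*np.array([np.cos(a),np.sin(a)])+[x,0]
        m=np.zeros(g.shape,np.uint8);V=np.array([[k[0]+.009*np.cos(u),k[1]+.009*np.sin(u),z] for u in t for z in(.125,.165)])
        hull=cv2.convexHull(proj(c,V).round().astype(np.int32));cv2.fillConvexPoly(m,hull,1)
        b=m.astype(bool);ring=cv2.dilate(m,np.ones((7,7)))-m>0
        best.append((D[b].mean()-D[ring].mean(),np.degrees(a),x,*k))
    best.sort(reverse=True);return best[:4]
for th in(35,60): print(np.round(cand(c,th),3))
E
```

```text
t: 35.2
tool_pos: [0.4982, -0.213, 0.1306]
tcp_rot: [3.141, -0.0, 3.046]
wrist_force: [0.8, 0.4, -0.4]
grip_width: 0.0325
grip_force: 0.0
t: 35.95
tool_pos: [0.4681, -0.213, 0.2799]
tcp_rot: [3.141, -0.001, 3.046]
wrist_force: [0.3, -0.0, -0.5]
grip_width: 0.0322
grip_force: 0.0
[[ 0.00e+00  9.00e+00  1.20e-02  5.18e-01 -1.68e-01]
 [ 0.00e+00  9.00e+00  1.10e-02  5.17e-01 -1.68e-01]
 [ 0.00e+00  9.00e+00  1.00e-02  5.16e-01 -1.68e-01]
 [ 0.00e+00  9.00e+00  9.00e-03  5.15e-01 -1.68e-01]]
[[ 0.00e+00  9.00e+00  1.20e-02  5.18e-01 -1.68e-01]
 [ 0.00e+00  9.00e+00  1.10e-02  5.17e-01 -1.68e-01]
 [ 0.00e+00  9.00e+00  1.00e-02  5.16e-01 -1.68e-01]
 [ 0.00e+00  9.00e+00  9.00e-03  5.15e-01 -1.68e-01]]
```

```bash
python3 - <<'E'
from h import *
for n,k in(('w10',(.4484,-.2404)),('w11',(.4985,-.214))):
    c=load(n);g=cv2.cvtColor(c["color"],cv2.COLOR_RGB2GRAY);u,v=proj(c,[*k,.165])[0].astype(int);print(n,u,v)
    print(g[v-24:v+25:4,u-28:u+29:4])
E
```

```text
w10 291 184
[[232 231 230 231 232 234 233 235 234 203 168 134 132 135 135]
 [228 228 216 216 189 167 152 133 133 131 129 131 131 131 129]
 [163 139 126 126 126 129 127 124 120 118 127 139 159 174 175]
 [128 126 126 119 111 104 101  80  79  84 160 174 173 174 173]
 [126 126 150 155 107 101  79  86  82  82 107 176 174 175 175]
 [157 169 195 118 102  94  95 102 113 100 102 167 172 183 165]
 [150 162 198 102 102  89  94  99 102 109 169 232 234 234 168]
 [123 126 126 136 179  94  90  95  97  99 223 235 235 235 168]
 [125 125 126 125 154 174  87  95  93 125 233 234 234 235 134]
 [126 125 125 126 172 231 208 162 191 229 231 233 234 235 151]
 [125 126 126 126 177 231 230 231 233 231 231 232 233 231 162]
 [212 151 125 127 148 231 232 233 234 232 234 234 231 230 139]
 [173 170 155 121 169 171 178 232 232 216 191 176 175 172 124]]
w11 322 234
[[127 120 121 128 132 128  98  97 129 173 181 194 187 185 185]
 [126 116 119 121 131  98  87  87  88 125 135 162 205 203 204]
 [122 120 119 121 131  84  81  87  87  95 136 202 248 248 250]
 [179 124 122 126 108  82  82  92  91  89 133 205 248 248 250]
 [224 165 127 124 106  77  86 103 112 101 135 209 248 247 250]
 [225 224 222 135 143  82  86 100 102 104 130 211 248 247 249]
 [228 228 227 180 162  83  83  98  97  99 134 216 248 247 249]
 [229 227 227 131 130 118  81  95  95 117 134 219 248 246 249]
 [228 228 230 128 129 130 127 120 128 132 134 222 248 246 249]
 [227 227 226 126 124 130 127 129 132 134 133 223 248 246 249]
 [226 225 225 126 130 127 128 128 129 128 130 227 247 245 248]
 [225 217 209 214 210 125 120 124 127 126 125 228 245 242 245]
 [127 125 125 125 125 122 116 122 120 119 120 171 163 168 168]]
```

```bash
cat > kn.py <<'E'
from h import *
def knob(n,k0,s=.014):
    c=load(n);g=cv2.cvtColor(c["color"],cv2.COLOR_RGB2GRAY);D=g<114;t=np.linspace(0,2*np.pi,20);b=[]
    for x in np.arange(-s,s,.001):
        for y in np.arange(-s,s,.001):
            k=np.array(k0)+[x,y];m=np.zeros(g.shape,np.uint8)
            V=np.array([[k[0]+.009*np.cos(u),k[1]+.009*np.sin(u),z] for u in t for z in(.125,.165)])
            cv2.fillConvexPoly(m,cv2.convexHull(proj(c,V).round().astype(np.int32)),1)
            r=cv2.dilate(m,np.ones((7,7)))-m>0;b.append((D[m>0].mean()-D[r].mean(),*k))
    b.sort(reverse=True);b=np.array(b[:6]);print(n,b.round(4).tolist()[0],b[:,1:].mean(0).round(4))
E
python3 -c "
from kn import *
knob('w10',(.4484,-.2404));knob('w11',(.4985,-.214))"
```

```text
w10 [0.7074, 0.4484, -0.2414] [ 0.4486 -0.2416]
w11 [0.823, 0.4955, -0.214] [ 0.4963 -0.2143]
```

```bash
python3 -m pendant '0.62 0.028 -0.001 -0.03 0 0 0; 0.62 0 0 -0.05 0 0 0; 0.62 0 0 -0.04 0 0 0; 0.62 0 0 -0.029 0 0 0; 0.62 0 0 0 0 0 0; 0.8 0 0 0 0 0 0; 1 0 0 0 0 0 0; 1 0 0 0 0 0 0' 20; python3 -m pendant '1 0.003 0.0044 0 0 0 0; 1 0.002 0.0045 0 0 0 0; 1 0.002 0.0048 0 0 0 0; 1 0.0014 0.0049 0 0 0 0; 1 0 0 0 0 0 0; 1 0 0 0 0 0 0'
```

```text
t: 37.0
tool_pos: [0.4965, -0.2144, 0.1322]
tcp_rot: [-3.141, 0.001, 3.046]
wrist_force: [-1.9, -0.9, -5.9]
grip_width: 0.0173
grip_force: 20.8
t: 37.75
tool_pos: [0.5065, -0.1957, 0.1326]
tcp_rot: [-3.141, 0.003, 3.047]
wrist_force: [6.8, -2.3, -5.6]
grip_width: 0.0173
grip_force: 20.7
```

```bash
python3 -m pendant '1 0.001 0.005 0 0 0 0; 1 0 0.005 0 0 0 0; 1 0 0 0 0 0 0; 1 0 0 0 0 0 0; 1 0 0 0 0 0 0'; python3 -m pendant '0.8 0 0 0 0 0 0; 0.62 0 0 0 0 0 0; 0.62 0 0 0 0 0 0; 0.62 0 0 0.03 0 0 0; 0.62 0 0 0.05 0 0 0; 0.62 -0.03 0 0.05 0 0 0; 0.62 0 0 0.02 0 0 0; 0.62 0 0 0 0 0 0; 0.62 0 0 0 0 0 0'; python3 -c "
from kn import *
snap('wrist','w12');knob('w12',(.506,-.185))"
```

```text
t: 38.38
tool_pos: [0.5073, -0.1857, 0.1326]
tcp_rot: [-3.141, 0.003, 3.046]
wrist_force: [5.1, -2.9, -2.8]
grip_width: 0.0174
grip_force: 20.9
t: 39.5
tool_pos: [0.4756, -0.1854, 0.281]
tcp_rot: [3.141, -0.001, 3.046]
wrist_force: [-0.8, 0.6, -0.4]
grip_width: 0.0323
grip_force: 0.0
w12 [0.7118, 0.505, -0.185] [ 0.505  -0.1858]
```

```bash
python3 -m pendant '0.62 0.02 0 0.03 0 0 0; 0.62 0.04 -0.01 0 0 0 0; 0.62 0.04 -0.02 0 0 0 0; 0.62 0.03 -0.02 0 0 0 0; 0.62 0 0 0 0 0 0; 0.62 0 0 0 0 0 0; 0.62 0 0 0 0 0 0'; python3 - <<'E'
from kn import *
c=snap('wrist','w13');st();s=snap('scene','s7')
h=cv2.cvtColor(c["color"],cv2.COLOR_RGB2HSV).astype(int)
W=(h[...,0]>12)&(h[...,0]<40)&(h[...,1]>45)&(h[...,1]<170)&(h[...,2]>100)
for x0,zl in(((.5447,-.326,-5.5),.037),((.5585,-.188,-5.5),.082)):
    B=[(.055,.0155,zl,zl+.022),(.012,.012,zl,zl+.066)]
    u=proj(c,[x0[0]+.035,x0[1]-.003,zl+.022])[0].astype(int)
    M=comp(W,u,5);v,uu=np.nonzero(M);print(u,M.sum(),uu.min(),uu.max(),v.min(),v.max(),fit(c,M,B,x0))
u=proj(c,[.59,-.16,.105])[0].astype(int)
for V in(205,220):
    M=comp(white(c,V),u);print(V,M.sum(),fit(c,M,[],(.5615,-.157,-5.5),(.06,.015,.09)))
u=proj(c,[.6,-.364,.06])[0].astype(int);print(u,c["color"][u[1],u[0]-26:u[0]+26:3,1])
print("bar ends pred",proj(c,[[.452,-.3505,.06],[.632,-.3677,.06]]).round(0))
for k in(0,1): 
    e=proj(c,[[.452,-.3505,.06],[.632,-.3677,.06]])[k].astype(int);print(c["color"][e[1]-12:e[1]+13:2,e[0],1])
E
```

```text
t: 40.42
tool_pos: [0.6052, -0.2353, 0.3116]
tcp_rot: [3.141, -0.0, 3.046]
wrist_force: [-0.6, -0.7, -0.4]
grip_width: 0.0327
grip_force: 0.0
{'t': 40.475, 'q': [-0.2085, 0.3758, 0.6505, 1.5976, -0.2371, 1.2485, 1.9594], 'tool_pos': [0.6053, -0.2353, 0.3118], 'tcp_rot': [3.1411, 0.0001, 3.0462], 'wrist_force': [0.05, 0.5976, -0.0772], 'grip_force': 0.0, 'grip_width': 0.0321}
[239 157] 3095 216 256 78 175 (array([ 0.545 , -0.3257, -6.2302]), np.float64(0.96))
[360 163] 3131 339 379 72 182 (array([ 0.5591, -0.1881, -5.7124]), np.float64(0.838))
205 5377 (array([ 0.5037, -0.1505, -1.2637]), np.float64(0.629))
220 5238 (array([ 0.5045, -0.1508,  0.4192]), np.float64(0.626))
[213 177] [ 62  65  63  65  64 114 167 170 170 169 168 165 163 152  92 117 193 216]
bar ends pred [[202.  43.]
 [215. 203.]]
[110 112 109 112 110 111 117 166 179 176 174 178 178]
[168 170 167 169 168 168 153  80  62  63  61  60  58]
```

```bash
python3 - <<'E'
from h import *
c=load('w13');r=R.from_euler('z',-5.5,degrees=True).as_matrix()[:2,:2]
for k in(-1,1):
    for o in(-.008,-.004,-.002,0,.002,.004,.008):
        p=np.array([.561,-.1565])+r@np.array([k*.06+o,.0]);u=proj(c,[*p,.105])[0].round().astype(int);print(k,o,u,c["color"][u[1],u[0]])
E
```

```text
-1 -0.008 [395  58] [237 236 237]
-1 -0.004 [395  62] [237 238 238]
-1 -0.002 [395  65] [241 241 240]
-1 0 [395  67] [255 255 255]
-1 0.002 [395  69] [255 255 255]
-1 0.004 [395  71] [255 255 255]
-1 0.008 [394  75] [255 255 255]
1 -0.008 [389 179] [255 255 255]
1 -0.004 [389 182] [255 255 255]
1 -0.002 [389 184] [255 255 255]
1 0 [388 186] [243 233 217]
1 0.002 [388 188] [166 117  91]
1 0.004 [388 189] [167 115  89]
1 0.008 [388 193] [171 117  89]
```

Both ends of the short bar are within 1 mm of where they should be, so everything is centred. Handing in.

```bash
python3 -c "
from station import close_job
print(close_job())"
```

```text
the job is handed in; nothing more can be done
None
```

I handed the job in at about 40 s. The long bar and a chock are on the lower step, the short bar and the other chock are on the upper step, and the collar is turned to the locked mark; my final camera checks put bars and chocks within about 1–2 mm of centre and the collar within about 2° of the mark, and the bystanders were left alone.

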